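Close up the keyed air-cap pot

ROBOT

A 7-joint arm with a two-finger parallel gripper is mounted at the origin on the work surface. World frame = base frame: x ahead of the robot, y to its left, z up, the work surface at z = 0. Lengths are in m, angles in degrees, forces in N, time in s.
With the tool pointing down it reaches from about 0.4 to 0.9 m from the base axis. Payload 5.5 kg.
Tool frame: the origin (TCP) lies between the finger pads; the fingertips stand 17 mm ahead of it and the grasp point (between the pads) lies 2 mm behind it (bot.tcp_to_tips is the z of the fingertips in the tool frame, in m); z points along the fingers, y is the line along which they close (so a half turn about z gives the same grasp; the last joint's range is limited). The gripper opens to 85 mm and grips with 20 to 120 N. Pads are 22 mm wide; open, the fingers measure 114 mm over their backs; the gripper's body (76 mm by 85 mm) begins 54 mm behind the grasp point. The pads swing forward as they close: fully open they stand 13 mm farther back than shut.
Start: joints at [88.362, 28.699, -24.465, 88.831, 12.651, 65.22, -12.049], TCP at [0.187, -0.623, 0.248] pointing down, gripper open.
Joint ranges: [-164.97, 164.97], [-17.58, 116.51], [-87.97, 89.64], [11.32, 138.91], [-80.73, 260.73], [10.89, 115.49], [-147.41, 147.41]. Speed limits (degrees/s): [147.25, 147.25, 180, 180, 180, 180, 180].

INTERFACE

Orientations are given as a 3x3 rotation matrix whose columns are the frame's x, y, z axes.
In Python, from rig import bot, eyes gives the robot as it stands. The module is installed in compiled form; this text tells all that it offers.
- The arm moves only by the tool send_rows, never from a script. Its argument "series" is one flat list of numbers, 5 for each row, row after row: the opening, from 0 (shut) to 1 (fully open), then the shift along the tool's x, y, z in cm, then the turn about the tool's z in rad. A call has 1 to 5 rows; each row shifts and turns the commanded pose from where the row before left it, along the tool's axes as they then stand; what a row does not reach is not made up. A row lasts 1/8 s, in which the tool goes at most 62.5 mm and 10.7 degrees, less where a joint would pass 70% of its speed; a pose out of reach is approached as far as the arm can. A call with a gripper value outside its range is refused whole. The fingers move at their own pace and stop on an object; "newtons" is the grip in N (left out, the last holds). Time passes only in rows, so rows that do not move let the fingers close. It gives the time, the measured TCP pose, the force, the opening and the grip force at its end, in the units of the state.
- bot.observe(): the state, without advancing time (a new reading comes with each control period).
- eyes.capture(name): name is "side" or "top" or "wrist"; returns the picture (400x640x3 uint8, red, green, blue); there is no depth.
- eyes.calibration(name): a dict with "fx", "fy", "cx", "cy" (pixels), "eye" and "attitude" of the camera in the world. Camera axes: x right, y down, z forward; pixel columns grow to the right and rows downward; lengths in m; the calibration is good to about 2 mm. A picture is of the moment at which its call begins: read the wrist's pose just before it. calibration takes no time and is no camera call; for the wrist camera it gives the pose at the moment of the call.
- bot.close_job(): hands the job in; it is judged then, once.
Trained networks look in the newest picture that a camera, given by its name, has taken for a name from the list of things; names that differ only in an ending like _2 or _b are one class to them, and where a whole thing is asked for, a point or a joint stands for the part that bears it (a point fixed in the world has none). Each returns a list of dicts, best first, with "conf" (0 to 1); they miss things now and then, are a little off and sometimes report something else, mostly with a low value. They report only what shows in the picture. A call takes as long as a camera call. They do not tell look-alikes from the thing itself.
- eyes.cut_out(camera, thing): "region" (400x640 bool, what is visible of it) and "box" ([left, top, width, height] in pixels, round what is visible of it).
The state is a dict: "clock": time; "qpos": joint angles; "dq": joint speeds; "tau": joint torques, N m; "ee_pos": TCP position; "tool_rot": TCP orientation; "contact_force": force on the tool from outside, world axes, zero at the start; "torque": the same for the moment, N m; "opening": opening from 0.0 (shut) to 1.0 (fully open); "grip_force": force on a finger pad.
Only numpy, scipy, OpenCV 4.12 (cv2) and the standard library are available. Lean on these libraries where they do the work, as an engineer would, in place of code of your own. Each camera call takes 0.05 s, during which the arm holds its last target. There are 200 camera calls.

TASK

The tray of the round air-cap pot sits out of line on its foot, with its lugs riding on the foot's rim. Without lifting it, turn the tray where it sits until its lugs drop into the foot's notches and it is fully home; only then fetch the lid and put it on the tray, ears in line, so that its lugs drop into the tray's notches and it is fully home too. Let go, and leave the tin, the cup and the roll of tape alone.

Things in the scene. Friction and masses are not known exactly. Their poses are not given: they have to be found in the camera images.
- foot_top (a point): Top centre of the pot's foot: fixed round aluminium stand, 115 mm across, 70 high, on a 136 mm flange 12 thick. Point on the axis at the rim's top. Rim inner radius 46 mm. Its three notches (18.5 mm wide, 120 degrees apart) are hidden by the tray, on an index ring clamped at an unknown angle: the axes of this point do NOT tell it. Foot and ring do not turn.
- tray_mid (a point): On the axis of the tray, 28 mm below its rim's top, at mid-height of its ears. Loose round aluminium tray, 110 mm across, 62 high, 0.3 to 0.52 kg. z up; x towards one ear. At the start its lugs ride on the foot's rim: this point is 18 mm above foot_top, and the tray turns about the foot's axis. Home (lugs in notches, shoulder on rim) it is 10 mm above.
- tray_ear (a point): Middle of one tray ear (the one along the tray's x, 71 mm from its axis). Three alike solid ears, 120 degrees apart, 14 mm wide, 18 high, stand out from radius 55 to 88 mm; z up. 1 to 5 N sideways on one turns the tray, either way, by 20 to 100 degrees, any lug in any notch; it then drops by its own weight and stops turning; if a lug hangs, a light press on the rim seats it.
- tray_register (a point): Centre of the tray's lowest face, 34 mm below tray_mid. Here a chamfered round register (radius 44.5 mm, 24 high) sits inside the foot's rim; 16 mm of it is still inside while the lugs ride. Three lugs on it, 14 mm wide, 8 high, reach to radius 53.5 mm just under the tray's shoulder, one right below each ear.
- tray_rim (a point): Centre of the top of the tray's wall (inner radius 46 mm), 28 mm above tray_mid. Three notches in the wall's top, 18.5 mm wide and 11 deep, one right above each ear, take the lid's lugs.
- lid_knob (a point): Mid-height centre of the lid's knob: upright black plastic cylinder, 32 mm diameter, 40 high, standing on the middle of the lid's plate (plate top 20 mm below this point; lid's lowest face 38 mm below). Grip it from above. z up; x towards one lid ear. Home on the tray this point is 54 mm above tray_mid; with lugs riding on the tray's rim, 62 mm.
- lid_ear (a point): One small flat ear on the edge of the lid's plate (along the lid's x, 59 mm from its axis); three alike, 120 degrees apart, 14 mm wide, reaching to radius 65 mm, each right above a lug. Loose aluminium lid, 0.3 kg, plate 110 mm across and 6 thick, right way up on the bench; beneath it a register and lugs like the tray's, the register 12 mm high.
- tin: Bystander: upright round tin, 64 mm across, 160 mm high; origin at the centre of its underside.
- cup: Bystander: open plastic mixing cup, 76 mm across, 85 mm high; origin at the centre of its underside.
- tape: Bystander: roll of masking tape lying flat, 90 mm across, 24 mm high; origin at the centre of its underside.
There are look-alikes about, which are no part of the job. What is shaped like the part that bears foot_top but red or yellow is not meant.

How it is judged:
By the outcome, as a careful person would: the job done as asked, in the order asked, and still so for the second after the job is handed in, with the robot touching nothing.
It also fails if it takes over 64 s, if anything falls off the work surface, if the arm or the gripper's body presses on something with over 40 N, if the wrist force passes 120 N, or if a joint passes its speed limit or range.

## Working session

There is one attempt and no reset: what is moved stays moved. The work goes in short steps, Python scripts to look and compute and a tool call to move; the robot and the scene stay as the last step left them, time stands still between calls to the robot, and variables do not carry over. Pictures are saved under pics/ and viewed, at most 10 in all, crops included, and the job is handed in when it is done.

Besides the shell and the picture viewer there is one more tool, called after "Request:" in YAML: its name, and indented under it one key for each argument. send_rows: Moves the arm, as the interface text tells. Its arguments: {"type":"object","properties":{"series":{"type":"array","items":{"type":"number"}},"newtons":{"type":"number"}},"required":["series"]}

```bash
mkdir -p pics; python3 - <<'E'
from rig import bot, eyes
import cv2,numpy as np
s=bot.observe()
print({k:np.round(v,3).tolist() for k,v in s.items()}, bot.tcp_to_tips)
for n in ['side','top']:
    im=eyes.capture(n); cv2.imwrite(f'pics/{n}0.png',im[:,:,::-1])
    c=eyes.calibration(n); print(n,{k:np.round(v,4).tolist() for k,v in c.items()})
    for t in ['foot_top','tray_mid','tray_ear','lid_knob','lid_ear','tin','cup','tape']:
        print(t,[(round(d['conf'],2),d['box']) for d in eyes.cut_out(n,t)][:4])
print(bot.observe()['clock'])
E
```

```text
{'clock': 0.0, 'qpos': [88.362, 28.755, -24.452, 88.891, 12.649, 65.219, -12.05], 'dq': [-0.015, -0.014, -0.148, -0.096, 0.01, -0.048, 0.006], 'tau': [0.0, -56.952, -5.817, -28.094, 0.011, 0.012, -0.0], 'ee_pos': [0.187, -0.622, 0.247], 'tool_rot': [[0.958, 0.288, -0.0], [0.288, -0.958, 0.002], [0.0, -0.002, -1.0]], 'contact_force': [-0.589, -0.405, -0.26], 'torque': [-0.05, 0.034, -0.022], 'grip_force': 0.0, 'opening': 0.998} 0.017
side {'fx': 487.7928, 'fy': 487.7928, 'cx': 323.8377, 'cy': 198.9194, 'eye': [-0.1185, 0.7089, 0.724], 'attitude': [[-0.705, -0.3721, 0.6037], [-0.7089, 0.394, -0.585], [-0.0202, -0.8404, -0.5415]]}
foot_top [(0.9, [352.7, 233.7, 60.0, 62.8]), (0.83, [420.7, 203.1, 57.2, 56.5]), (0.78, [240.9, 167.6, 48.4, 49.2]), (0.65, [193.0, 197.8, 53.1, 55.6])]
tray_mid [(0.82, [281.0, 194.3, 65.8, 44.9])]
tray_ear [(0.7, [280.7, 194.8, 67.4, 44.8]), (0.26, [280.3, 226.6, 57.3, 40.3])]
lid_knob [(0.79, [395.3, 169.1, 40.1, 26.0]), (0.23, [280.6, 193.7, 64.8, 45.0])]
lid_ear [(0.63, [278.8, 223.5, 57.6, 39.5])]
tin [(0.71, [189.4, 233.8, 45.6, 83.0])]
cup [(0.59, [297
[... 209 characters left out ...]
itude': [[-0.0156, -0.9957, 0.0909], [-0.9999, 0.0157, 0.0005], [-0.0019, -0.0908, -0.9959]]}
foot_top [(0.91, [276.9, 190.3, 49.7, 31.5]), (0.88, [292.6, 94.7, 47.7, 49.4]), (0.78, [232.8, 104.0, 46.4, 52.9]), (0.78, [371.9, 255.6, 50.8, 49.8])]
tray_mid [(0.84, [267.7, 163.9, 55.0, 61.5])]
tray_ear [(0.76, [268.2, 162.4, 57.7, 59.3]), (0.27, [208.5, 237.1, 32.2, 31.6])]
lid_knob [(0.89, [421.1, 188.7, 42.9, 44.9])]
lid_ear [(0.65, [422.3, 185.5, 41.7, 45.1])]
tin [(0.68, [268.4, 163.2, 56.7, 59.4]), (0.68, [207.8, 237.1, 34.3, 31.8]), (0.63, [182.7, 183.1, 36.6, 32.2])]
cup [(0.68, [367.0, 98.0, 31.9, 33.2]), (0.48, [423.7, 186.0, 42.1, 45.3])]
tape [(0.87, [206.7, 238.3, 34.8, 32.0])]
0.9
```

```bash
ls .
```

```text
pics
```

View pics/top0.png

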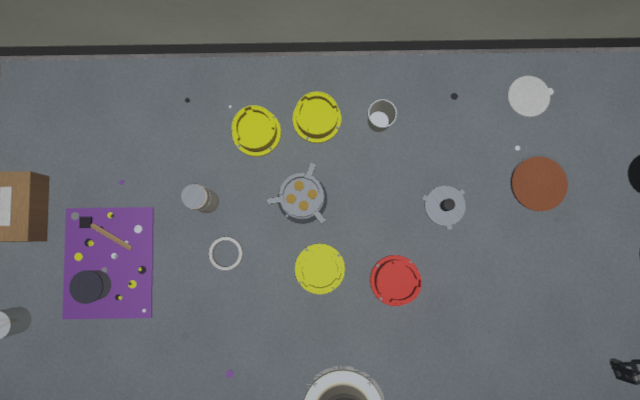

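View pics/side0.png

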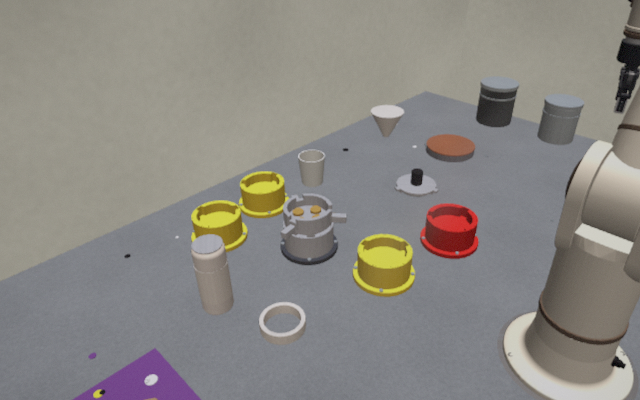

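The top view shows the tray at about (302,196), with ears at (312,168), (272,201) and (320,218). The lid knob is at (448,205). The tin is at (196,197), the tape at (226,254) and the cup at (382,113). The red and yellow look-alike feet are around them. I'll measure in enlarged crops.

```bash
cat > h.py <<'E'
from rig import bot, eyes
import cv2,numpy as np
def ray(n,u,v,z,c=None):
    c=c or eyes.calibration(n)
    d=np.array(c['attitude'])@np.array([(u-c['cx'])/c['fx'],(v-c['cy'])/c['fy'],1])
    e=np.array(c['eye']); return e+d*(z-e[2])/d[2]
def proj(n,P,c=None):
    c=c or eyes.calibration(n)
    p=(np.atleast_2d(P)-c['eye'])@np.array(c['attitude'])
    return np.c_[p[:,0]/p[:,2]*c['fx']+c['cx'],p[:,1]/p[:,2]*c['fy']+c['cy']]
E
python3 - <<'E'
from h import *
t=cv2.imread('pics/top0.png'); s=cv2.imread('pics/side0.png')
a=cv2.resize(t[155:235,255:335],(400,400),interpolation=cv2.INTER_CUBIC)
b=cv2.resize(t[175:235,415:475],(400,400),interpolation=cv2.INTER_CUBIC)
cv2.imwrite('pics/crop0.png',np.hstack([a,b]))
for nm,u,v,z in [('tray',302,194,.116),('tray+12',302,194,.128),('knob',448,204.5,.078),('lidplate',445,206,.018),('cup',382,114,.085),('tin',195,197,.16),('tape',226,254,.024)]:
    print(nm,ray('top',u,v,z).round(4))
print(ray('side',309,203,.116).round(4),ray('side',309,203,.128).round(4),ray('side',309,243,.0).round(4),ray('side',416.5,185,.018).round(4))
E
```

```text
tray [0.5665 0.0982 0.116 ]
tray+12 [0.5652 0.0979 0.128 ]
knob [ 0.5372 -0.2787  0.078 ]
lidplate [ 0.538  -0.2868  0.018 ]
cup [ 0.7774 -0.1134  0.085 ]
tin [0.5586 0.3568 0.16  ]
tape [0.4177 0.3068 0.024 ]
[0.5718 0.0873 0.116 ] [0.5581 0.0996 0.128 ] [0.5758 0.0893 0.    ] [ 0.5321 -0.2809  0.018 ]
```

View pics/crop0.png

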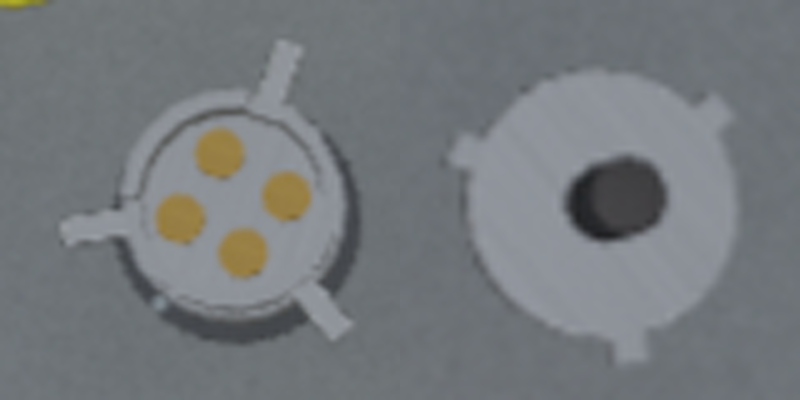

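The crops show tray ear tips at about px (313,163), (267,202) and (324,222), and lid ears at (463,191), (424,198) and (450,227). I'll fly over the lid next so the wrist camera can see it.

```bash
python3 - <<'E'
from h import *
for nm,z,L in [('tray',.092,[(313,163.4),(267.4,202),(324,222)]),('lid',.017,[(463.3,191),(424,197.8),(449.8,227.5)])]:
    P=np.array([ray('top',u,v,z)[:2] for u,v in L]); c=P.mean(0); d=P-c
    print(nm,c.round(4),np.linalg.norm(d,axis=1).round(4),np.degrees(np.arctan2(d[:,1],d[:,0])).round(1))
E
```

```text
tray [0.5647 0.1004] [0.0889 0.0889 0.0889] [ -20.3   99.7 -140.4]
lid [ 0.5397 -0.289 ] [0.0627 0.0621 0.0608] [ -52.1   69.6 -171.8]
```

Request:
send_rows:
  series: [1,5.4,-2.8,0,0,1,5.4,-2.8,0,0,1,5.4,-2.8,0,0,1,5.4,-2.8,0,0,1,5.4,-2.8,0,0]

```text
clock: 1.52
ee_pos: [0.4066, -0.4095, 0.2487]
tool_rot: [[0.958, 0.287, 0.0], [0.287, -0.958, -0.001], [0.0, 0.001, -1.0]]
contact_force: [1.0, -0.3, 0.4]
opening: 1.0
grip_force: 0.0
```

Request:
send_rows:
  series: [1,5.4,-2.8,0,0,1,5.4,-2.8,0,0,1,0,0,0,0]

```text
clock: 1.9
ee_pos: [0.4975, -0.3195, 0.2491]
tool_rot: [[0.955, 0.298, 0.003], [0.298, -0.955, 0.002], [0.004, -0.001, -1.0]]
contact_force: [0.6, 0.9, -0.0]
opening: 0.998
grip_force: 0.0
```

```bash
python3 - <<'E'
from h import *
s=bot.observe(); im=eyes.capture('wrist'); cv2.imwrite('pics/w0.png',im[:,:,::-1])
c=eyes.calibration('wrist'); print({k:np.round(v,4).tolist() for k,v in c.items()},s['ee_pos'],np.round(s['qpos'],1))
for t in ['lid_knob','lid_ear']: print(t,[(round(d['conf'],2),d['box']) for d in eyes.cut_out('wrist',t)])
E
```

```text
{'fx': 353.7879, 'fy': 353.7879, 'cx': 316.9963, 'cy': 202.2853, 'eye': [0.5612, -0.3026, 0.3733], 'attitude': [[0.2936, -0.9201, -0.2592], [-0.9559, -0.2823, -0.0804], [0.0008, 0.2714, -0.9625]]} [ 0.49745917 -0.31952019  0.24905174] [ 55.6  23.9 -32.9  97.5  14.1  62.7 -54.2]
lid_knob [(0.77, [242.9, 63.3, 121.0, 123.0])]
lid_ear []
```

View pics/w0.png

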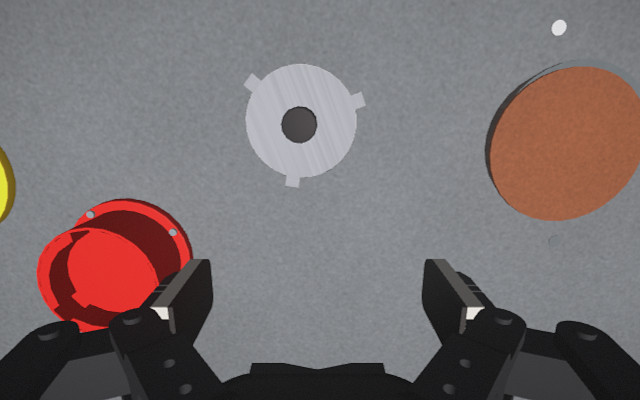

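The wrist view shows the lid at about (301,121), knob top (299,125), with ear tips at (249,80), (363,99) and (292,186). Next I'll look at the tray from above.

```bash
python3 - <<'E'
from h import *
c=dict(fx=353.7879,fy=353.7879,cx=316.9963,cy=202.2853,eye=[0.5612,-0.3026,0.3733],attitude=[[0.2936,-0.9201,-0.2592],[-0.9559,-0.2823,-0.0804],[0.0008,0.2714,-0.9625]])
P=np.array([ray('',u,v,.018,c)[:2] for u,v in [(249,80),(363,99),(292,186)]]); m=P.mean(0); d=P-m
print(m,np.linalg.norm(d,axis=1),np.degrees(np.arctan2(d[:,1],d[:,0])),ray('',299,125,.058,c))
E
```

```text
[ 0.53802168 -0.29396639] [0.06362398 0.06393635 0.06397639] [  67.85270111  -51.94424269 -172.2877947 ] [ 0.53863221 -0.2933761   0.058     ]
```

Request:
send_rows:
  series: [1,1.7,-5.45,0,0,1,1.7,-5.45,0,0,1,1.7,-5.45,0,0,1,1.7,-5.45,0,0,1,1.7,-5.45,0,0]

```text
clock: 2.68
ee_pos: [0.4952, -0.0414, 0.2485]
tool_rot: [[0.959, 0.283, 0.001], [0.283, -0.959, -0.001], [0.0, 0.001, -1.0]]
contact_force: [1.2, -0.4, -0.4]
opening: 1.004
grip_force: 0.0
```

Request:
send_rows:
  series: [0.4,1.7,-5.45,0,0,0.4,1.7,-5.45,0,0,0.4,0,0,0,0]

```text
clock: 3.05
ee_pos: [0.4966, 0.0772, 0.2489]
tool_rot: [[0.956, 0.293, 0.001], [0.293, -0.956, 0.002], [0.002, -0.001, -1.0]]
contact_force: [0.3, -0.5, -0.2]
opening: 0.401
grip_force: 0.0
```

```bash
python3 - <<'E'
from h import *
s=bot.observe(); c=eyes.calibration('wrist');im=eyes.capture('wrist'); cv2.imwrite('pics/w1.png',im[:,:,::-1])
print({k:np.round(v,4).tolist() for k,v in c.items()},s['ee_pos'],np.round(s['qpos'],1))
for t in ['tray_mid','tray_ear']: print(t,[(round(d['conf'],2),d['box']) for d in eyes.cut_out('wrist',t)])
import json; json.dump({k:np.array(v).tolist() for k,v in c.items()},open('w1.json','w'))
E
```

```text
{'fx': 353.7879, 'fy': 353.7879, 'cx': 316.9963, 'cy': 202.2853, 'eye': [0.5629, 0.0973, 0.3736], 'attitude': [[0.2927, -0.9204, -0.2593], [-0.9562, -0.2818, -0.0793], [-0.0001, 0.2711, -0.9625]]} [0.49659877 0.07715387 0.24890678] [ 26.   16.3 -44.2 109.2  13.1  59.5 -96.7]
tray_mid [(0.6, [201.6, 0.0, 194.8, 205.1])]
tray_ear [(0.76, [197.4, 0.0, 199.7, 204.3])]
```

View pics/w1.png

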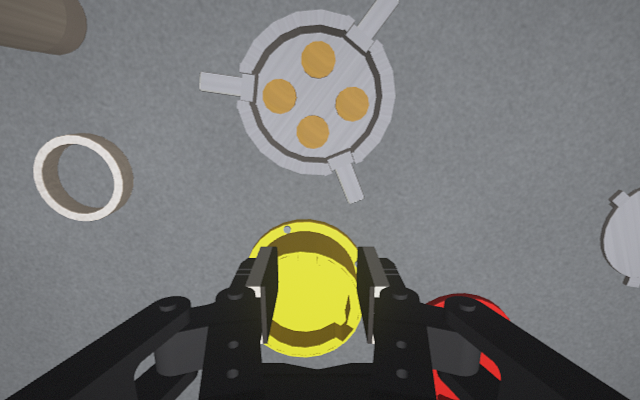

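The tray is at about (317,93), and its 158 px rim width puts the rim top at z≈0.116 m, so foot_top is at z=0.070. The ear tips are at (200,82) and (355,200).

```bash
cat > plan.py <<'E'
import numpy as np
E
python3 - <<'E'
from h import *
import json; c=json.load(open('w1.json'))
C=ray('',317,93,.116,c)[:2]; print('rim',C)
for u,v in [(200,82),(355,199)]:
    p=ray('',u,v,.095,c)[:2]; d=p-C; print(p,np.linalg.norm(d),np.degrees(np.arctan2(d[1],d[0])))
C0=np.array([.565,.099]); print(C0)
a=np.radians(100); g=C0+.073*np.array([np.cos(a),np.sin(a)])
s=bot.observe(); R=np.array(s['tool_rot']); p=np.array(s['ee_pos'])
yaw=np.degrees(np.arctan2(R[1,0],R[0,0])); print('yaw',yaw,'goal',g)
n=8; dth=np.radians(a*180/np.pi-yaw)/n; step=(g-p[:2])/n
y=np.radians(yaw)
for i in range(n):
    x=np.array([np.cos(y),np.sin(y)]); yy=np.array([np.sin(y),-np.cos(y)])
    print(np.round([step@x*100,step@yy*100,-dth],3)); y+=dth
E
```

```text
rim [0.56904476 0.09922795]
[0.55148154 0.18522736] 0.08777451619599595 101.54249851222451
[0.49956428 0.04552886] 0.08781303157608303 -142.30078843384868
[0.565 0.099]
yaw 16.53596439268682 goal [0.55232368 0.17089097]
[ 1.018 -0.999 -0.182]
[ 1.182 -0.799 -0.182]
[ 1.307 -0.571 -0.182]
[ 1.389 -0.325 -0.182]
[ 1.425 -0.068 -0.182]
[ 1.414  0.191 -0.182]
[ 1.356  0.444 -0.182]
[ 1.253  0.682 -0.182]
```

Request:
send_rows:
  series: [0.4,1.04,-0.99,0,-0.182,0.4,1.2,-0.8,0,-0.182,0.4,1.33,-0.57,0,-0.182,0.4,1.41,-0.33,0,-0.182,0.4,1.44,-0.07,0,-0.182]

```text
clock: 3.82
ee_pos: [0.5329, 0.1334, 0.2479]
tool_rot: [[0.36, 0.933, -0.0], [0.933, -0.36, -0.002], [-0.002, 0.0, -1.0]]
contact_force: [-0.6, -0.2, -0.0]
opening: 0.401
grip_force: 0.0
```

Request:
send_rows:
  series: [0.4,1.42,0.18,0,-0.182,0.4,1.36,0.43,0,-0.182,0.4,1.25,0.66,0,-0.182,0.4,0,0,5,0,0.4,0,0,0,0]

```text
clock: 4.45
ee_pos: [0.5506, 0.1697, 0.1946]
tool_rot: [[-0.172, 0.985, -0.007], [0.985, 0.172, -0.004], [-0.002, -0.008, -1.0]]
contact_force: [0.4, -0.2, -0.4]
opening: 0.4
grip_force: 0.0
```

```bash
cat > w.py <<'E'
from h import *
import sys,json
s=bot.observe(); c=eyes.calibration('wrist');im=eyes.capture('wrist'); cv2.imwrite(f'pics/{sys.argv[1]}.png',im[:,:,::-1])
json.dump({k:np.array(v).tolist() for k,v in c.items()},open(sys.argv[1]+'.json','w'))
R=s['tool_rot'];print(np.round(s['ee_pos'],4),'yaw',np.degrees(np.arctan2(R[1][0],R[0][0])),np.round(s['qpos'],1),s['clock'])
E
python3 w.py w2
```

```text
[0.5506 0.1697 0.1946] yaw 99.9000689702619 [ 21.7  34.4 -56.6 101.5  32.1  62.4 -36.2] 4.45
```

View pics/w2.png

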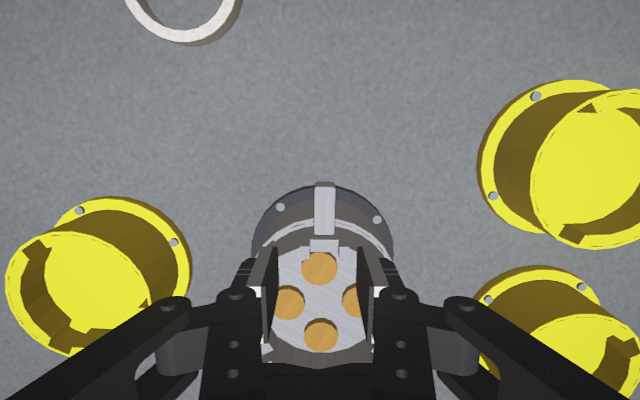

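The ear points straight ahead, with its tip at (324,183), and it sits between the fingers' columns. I'll check its pose before going down.

```bash
python3 - <<'E'
from h import *
import json; c=json.load(open('w2.json'))
for u,v in [(315,182),(335,182),(324,183)]: 
    p=ray('',u,v,.096,c); print(p, p[:2]-[.567,.0995], np.degrees(np.arctan2(p[1]-.0995,p[0]-.567)))
E
```

```text
[0.54566389 0.18821874 0.096     ] [-0.02133611  0.08871874] 103.52236368146957
[0.55837386 0.19045714 0.096     ] [-0.00862614  0.09095714] 95.41758042824084
[0.55150186 0.18857564 0.096     ] [-0.01549814  0.08907564] 99.87000325421441
```

Request:
send_rows:
  series: [0.4,0.1,0.4,3,0,0.4,0,0,3,0,0.4,0,0,3,0,0.4,0,0,2,0,0.4,0,0,0,0]

```text
clock: 5.12
ee_pos: [0.556, 0.175, 0.0881]
tool_rot: [[-0.175, 0.985, -0.001], [0.985, 0.175, -0.001], [-0.001, -0.001, -1.0]]
contact_force: [-0.5, -0.4, 0.0]
opening: 0.4
grip_force: 0.0
```

Request:
send_rows:
  series: [0.4,-0.02,-0.4,0,-0.0524,0.4,-0.02,-0.4,0,-0.0524,0.4,-0.02,-0.4,0,-0.0524,0.4,-0.02,-0.4,0,-0.0524,0.4,-0.02,-0.4,0,-0.0524]

```text
clock: 5.75
ee_pos: [0.5388, 0.1701, 0.0905]
tool_rot: [[-0.426, 0.905, 0.004], [0.905, 0.426, 0.001], [-0.0, 0.004, -1.0]]
contact_force: [1.7, 1.8, -0.6]
opening: 0.401
grip_force: 0.8
```

Request:
send_rows:
  series: [0.4,-0.02,-0.4,0,-0.0524,0.4,-0.02,-0.4,0,-0.0524,0.4,-0.02,-0.4,0,-0.0524,0.4,-0.02,-0.4,0,-0.0524,0.4,-0.02,-0.4,0,-0.0524]

```text
clock: 6.38
ee_pos: [0.5223, 0.1593, 0.0906]
tool_rot: [[-0.646, 0.763, 0.004], [0.763, 0.646, 0.002], [-0.001, 0.004, -1.0]]
contact_force: [1.2, 1.2, 0.2]
opening: 0.398
grip_force: 0.8
```

Request:
send_rows:
  series: [0.4,0,-0.4,0.1,-0.0524,0.4,0,-0.4,0.1,-0.0524,0.4,0,-0.4,0.1,-0.0524,0.4,-0.02,-0.4,0,-0.0524,0.4,-0.02,-0.4,0,-0.0524]

```text
clock: 7.0
ee_pos: [0.5088, 0.1447, 0.0876]
tool_rot: [[-0.822, 0.57, 0.004], [0.57, 0.822, 0.002], [-0.002, 0.004, -1.0]]
contact_force: [0.2, 3.2, 0.3]
opening: 0.401
grip_force: 1.0
```

Request:
send_rows:
  series: [0.4,-0.02,-0.4,0,-0.0524,0.4,-0.02,-0.4,0,-0.0524,0.4,-0.02,-0.4,0,-0.0524,0.4,-0.02,-0.4,0,-0.0524,0.4,-0.02,-0.4,0,-0.0524]

```text
clock: 7.62
ee_pos: [0.5032, 0.1313, 0.0886]
tool_rot: [[-0.942, 0.336, 0.011], [0.336, 0.942, 0.011], [-0.006, 0.014, -1.0]]
contact_force: [11.2, 17.9, -9.7]
opening: 0.4
grip_force: 10.4
```

The force has jumped and the tray has stopped, so it has probably dropped home. I'll back off and check.

Request:
send_rows:
  series: [0.4,0,0.4,0,0.05,0.4,0,0.4,0,0.05,0.4,0,0,0,0]

```text
clock: 8.0
ee_pos: [0.5025, 0.1334, 0.0869]
tool_rot: [[-0.902, 0.431, 0.003], [0.431, 0.902, -0.0], [-0.003, 0.001, -1.0]]
contact_force: [0.9, -0.5, -0.2]
opening: 0.404
grip_force: 0.0
```

Request:
send_rows:
  series: [0.4,0,0,-3,0,0.4,0,0,-4,0,0.4,0,0,-5,0,0.4,-4,0,-2,0,0.4,0,0,0,0]

```text
clock: 8.62
ee_pos: [0.541, 0.1138, 0.2279]
tool_rot: [[-0.9, 0.435, 0.005], [0.435, 0.9, -0.0], [-0.005, 0.002, -1.0]]
contact_force: [0.3, -0.0, -0.9]
opening: 0.4
grip_force: 0.0
```

```bash
python3 w.py w3; python3 - <<'E'
from h import *
for n in ['side','top']: cv2.imwrite(f'pics/{n}1.png',eyes.capture(n)[:,:,::-1])
w=cv2.imread('pics/w3.png');t=cv2.imread('pics/side1.png'); t0=cv2.imread('pics/side0.png');tt=cv2.imread('pics/top1.png')
f=lambda im,x,y,s=60:cv2.resize(im[y:y+s,x:x+s],(266,266),interpolation=cv2.INTER_CUBIC)
row=np.hstack([f(t0,275,185,80),f(t,275,185,80),f(tt,255,155,80)])
cv2.imwrite('pics/m1.png',np.vstack([row,cv2.resize(w,(798,0x1f3-170))]))
E
```

```text
[0.541  0.1138 0.2279] yaw 154.21420969017353 [ 37.4  37.4 -72.4 103.5  38.6  68.4  17.2] 8.625
```

View pics/m1.png

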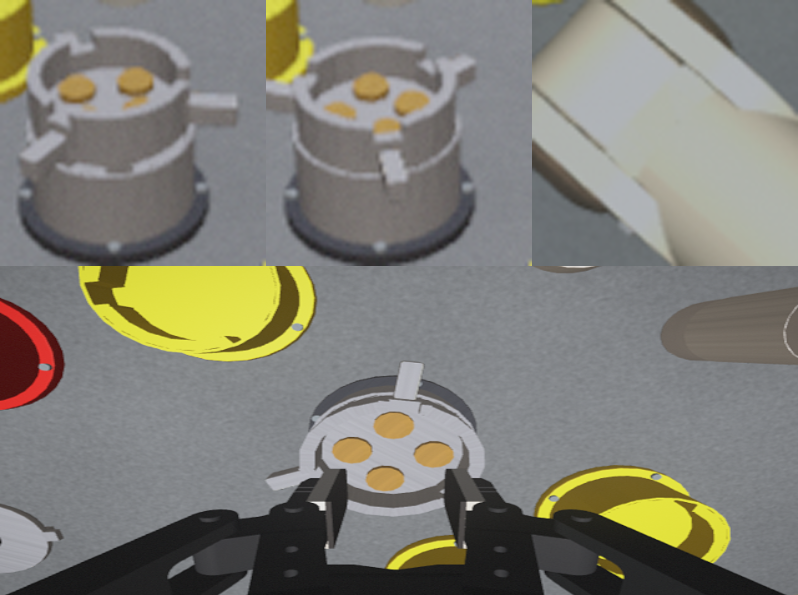

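The side crop (top middle) shows the tray sunk, with its shoulder evenly on the foot's rim. The wrist view shows ear tips at about (330,118) and (215,266) in original pixels. I'll check heights and angles numerically.

```bash
python3 - <<'E'
from h import *
import json; c=json.load(open('w3.json'))
C=np.array([.567,.0995]); t=np.radians(np.arange(0,360,3))
for z in (.108,.116):
    q=proj('side',np.c_[C[0]+.055*np.cos(t),C[1]+.055*np.sin(t),0*t+z]); print(z,'top',q[:,1].min(),'bot',q[:,1].max(),'x',q[:,0].min(),q[:,0].max())
for z in (.086,.094):
  for n,u,v in [('',329.6,118),('',215,266),('side',313.5,239),('side',337,204.5)]:
    p=ray(n,u,v,z,c if n=='' else None)[:2]-C; print(z,n,np.hypot(*p).round(4),np.degrees(np.arctan2(p[1],p[0])).round(1))
# intersect notches, rim top edge profile in both pictures
for f in ('side0','side1'):
    g=cv2.cvtColor(cv2.imread(f'pics/{f}.png'),cv2.COLOR_BGR2GRAY).astype(int)
    for u in (300,309,318): print(f,u,g[186:250,u].tolist())
E
```

```text
0.108 top 195.86107208301829 bot 223.07582121917113 x 282.32956968913396 330.9638811114273
0.116 top 192.98697601005765 bot 220.0616452167256 x 282.09411853839003 330.9203780949032
0.086  0.0871 146.8
0.086  0.0885 -94.1
0.086 side 0.0849 146.2
0.086 side 0.0853 -99.6
0.094  0.0874 147.0
0.094  0.0848 -96.0
0.094 side 0.0952 145.3
0.094 side 0.0787 -106.7
side0 300 [136, 136, 135, 138, 135, 136, 138, 133, 131, 134, 133, 133, 155, 169, 147, 117, 108, 111, 109, 107, 137, 155, 155, 148, 147, 147, 148, 133, 107, 115, 145, 160, 165, 165, 139, 110, 109, 113, 112, 110, 110, 112, 110, 111, 112, 113, 113, 110, 142, 164, 166, 156, 127, 110, 110, 110, 112, 109, 111, 111, 114, 111, 111, 114]
side0 309 [131, 133, 138, 134, 135, 134, 134, 151, 165, 147, 120, 113, 110, 111, 113, 113, 114, 112, 113, 141, 164, 168, 164, 167, 168, 170, 169, 168, 168, 170, 169, 170, 169, 170, 146, 114, 115, 113, 112, 113, 114, 112, 110, 113, 113, 115, 116, 117, 112, 112, 112, 141, 132, 111, 110, 112, 111, 111, 113, 113, 113, 113, 110, 110]
side0 318 [133, 134, 133, 135, 135, 135, 135, 135, 152, 168, 157, 125, 106, 105,
[... 541 characters left out ...]
114, 114, 112, 114, 115, 116, 117, 119]
side1 309 [136, 138, 138, 139, 137, 138, 136, 137, 140, 138, 162, 173, 147, 118, 116, 120, 118, 117, 116, 118, 118, 128, 148, 149, 154, 153, 144, 111, 114, 157, 172, 174, 174, 174, 166, 156, 154, 153, 158, 168, 175, 151, 123, 115, 132, 150, 157, 139, 104, 91, 100, 121, 116, 108, 113, 115, 112, 116, 116, 118, 115, 117, 116, 117]
side1 318 [137, 138, 136, 136, 138, 138, 140, 139, 137, 134, 138, 158, 171, 154, 120, 113, 114, 114, 113, 115, 115, 114, 115, 145, 171, 173, 163, 155, 151, 152, 153, 148, 151, 164, 173, 163, 132, 112, 112, 112, 113, 112, 113, 113, 112, 112, 113, 113, 113, 135, 138, 121, 115, 112, 111, 107, 110, 111, 110, 114, 113, 114, 114, 116]
```

The rim rows moved by 3 px, the amount predicted for an 8 mm drop, so the tray is home with ears at about 26°, 146° and -94°. The lid then needs about -42° of turn. I'll write a small planner for the moves and look at the tray once more at the placing yaw, so that camera bias cancels.

```bash
cat > plan.py <<'E'
import sys
from h import *
# goal x y z yaw n
gx,gy,gz,gyaw,n=map(float,sys.argv[1:6]); n=int(n)
s=bot.observe(); R=np.array(s['tool_rot']); p=np.array(s['ee_pos'])
y=np.arctan2(R[1,0],R[0,0]); dth=((np.radians(gyaw)-y+np.pi)%(2*np.pi)-np.pi)/n
st=(np.array([gx,gy,gz])-p)/n*100
print('yaw',np.degrees(y),p,'step mm',np.linalg.norm(st)*10,'deg',np.degrees(dth))
for i in range(n):
    print(np.round([st[0]*np.cos(y)+st[1]*np.sin(y),st[0]*np.sin(y)-st[1]*np.cos(y),-st[2],-dth],2)); y+=dth
E
python3 plan.py .529 .0385 .249 58 10
```

```text
yaw 154.49361007676816 [0.53656156 0.1157312  0.2252287 ] step mm 8.11597809333909 deg -9.649361007676815
[-0.26 -0.73 -0.24  0.17]
[-0.38 -0.67 -0.24  0.17]
[-0.49 -0.6  -0.24  0.17]
[-0.58 -0.51 -0.24  0.17]
[-0.66 -0.41 -0.24  0.17]
[-0.72 -0.29 -0.24  0.17]
[-0.76 -0.16 -0.24  0.17]
[-0.78 -0.03 -0.24  0.17]
[-0.77  0.1  -0.24  0.17]
[-0.74  0.22 -0.24  0.17]
```

Request:
send_rows:
  series: [0.4,-0.26,-0.73,-0.24,0.17,0.4,-0.38,-0.67,-0.24,0.17,0.4,-0.49,-0.6,-0.24,0.17,0.4,-0.58,-0.51,-0.24,0.17,0.4,-0.66,-0.41,-0.24,0.17]

```text
clock: 9.4
ee_pos: [0.5318, 0.0777, 0.2367]
tool_rot: [[-0.268, 0.963, -0.002], [0.963, 0.268, -0.0], [0.0, -0.002, -1.0]]
contact_force: [-0.2, -1.1, 0.1]
opening: 0.401
grip_force: 0.0
```

Request:
send_rows:
  series: [0.6,-0.72,-0.29,-0.24,0.17,0.6,-0.76,-0.16,-0.24,0.17,0.6,-0.78,-0.03,-0.24,0.17,0.6,-0.77,0.1,-0.24,0.17,0.6,-0.74,0.22,-0.24,0.17]

```text
clock: 10.02
ee_pos: [0.5277, 0.0392, 0.2487]
tool_rot: [[0.547, 0.837, -0.002], [0.837, -0.547, -0.0], [-0.001, -0.001, -1.0]]
contact_force: [-0.2, -0.3, 0.2]
opening: 0.6
grip_force: 0.0
```

Request:
send_rows:
  series: [0.6,0,0,0,0,0.6,0,0,0,0]

```text
clock: 10.28
ee_pos: [0.5285, 0.0394, 0.2489]
tool_rot: [[0.54, 0.842, -0.001], [0.842, -0.54, 0.0], [-0.0, -0.001, -1.0]]
contact_force: [-0.3, 0.3, -0.6]
opening: 0.603
grip_force: 0.0
```

```bash
python3 w.py w4; python3 plan.py .531 -.361 .17 100 9; python3 - <<'E'
from h import *
import json
c=json.load(open('w4.json'))
w=cv2.imread('pics/w4.png')
C=np.array([.567,.0995]);t=np.radians(np.arange(0,360,5))
for r,z in ((.055,.108),(.046,.108)):
    for p in proj('',np.c_[C[0]+r*np.cos(t),C[1]+r*np.sin(t),0*t+z],c): cv2.circle(w,tuple((p).round().astype(int).tolist()),1,(0,0,255),-1)
for a in (26.2,146.2,266.2):
    p=proj('',np.array([[C[0]+.088*np.cos(np.radians(a)),C[1]+.088*np.sin(np.radians(a)),.089]]),c)[0]; print(a,p); cv2.circle(w,tuple(p.round().astype(int).tolist()),2,(255,0,0),-1)
cv2.imwrite('pics/w4o.png',cv2.resize(w[0:260,160:500],(782,598),interpolation=cv2.INTER_CUBIC))
E
```

```text
[0.5285 0.0394 0.2489] yaw 57.31201414833649 [ 35.7  22.4 -53.  105.4  20.1  62.3 -57.5] 10.275
yaw 57.280329455374485 [0.5285967  0.03946575 0.24899292] step mm 45.35436198820108 deg 4.746630060513947
[-3.73  2.43  0.88 -0.08]
[-3.92  2.11  0.88 -0.08]
[-4.08  1.78  0.88 -0.08]
[-4.21  1.44  0.88 -0.08]
[-4.32  1.08  0.88 -0.08]
[-4.39  0.72  0.88 -0.08]
[-4.44  0.36  0.88 -0.08]
[-4.45 -0.01  0.88 -0.08]
[-4.43 -0.38  0.88 -0.08]
26.2 [380.22724006 -10.8698267 ]
146.2 [202.43822374  96.78870982]
266.2 [367.73821835 195.5649114 ]
```

View pics/w4o.png

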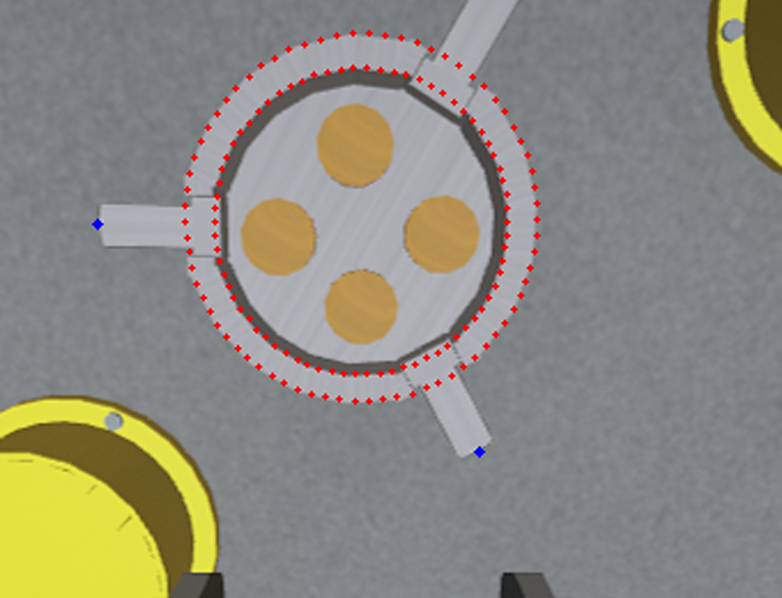

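The predicted rim circle (centre .567,.0995, z .108) overlays the tray wall exactly, and ear tips agree within about 0.5°. Next, the lid.

```bash
python3 plan.py .5505 -.3645 .159 100 9
```

```text
yaw 57.280329455374485 [0.5285967  0.03946575 0.24899292] step mm 46.04973199549909 deg 4.746630060513947
[-3.64  2.63  1.   -0.08]
[-3.85  2.32  1.   -0.08]
[-4.03  1.99  1.   -0.08]
[-4.18  1.65  1.   -0.08]
[-4.3   1.3   1.   -0.08]
[-4.4   0.94  1.   -0.08]
[-4.46  0.57  1.   -0.08]
[-4.49  0.2   1.   -0.08]
[-4.49 -0.17  1.   -0.08]
```

Request:
send_rows:
  series: [0.6,-3.64,2.63,0.5,-0.083,0.6,-3.85,2.32,1,-0.083,0.6,-4.03,1.99,1,-0.083,0.6,-4.18,1.65,1,-0.083,0.6,-4.3,1.3,1,-0.083]

```text
clock: 10.95
ee_pos: [0.5404, -0.1865, 0.2038]
tool_rot: [[0.154, 0.988, 0.0], [0.988, -0.154, 0.001], [0.001, -0.0, -1.0]]
contact_force: [0.3, 0.8, -0.1]
opening: 0.601
grip_force: 0.0
```

Request:
send_rows:
  series: [0.6,-4.4,0.94,1,-0.083,0.6,-4.46,0.57,1,-0.083,0.6,-4.49,0.2,1,-0.083,0.6,-4.49,-0.17,1.5,-0.083,0.6,0,0,0,0]

```text
clock: 11.58
ee_pos: [0.5472, -0.37, 0.1564]
tool_rot: [[-0.166, 0.986, -0.003], [0.986, 0.166, 0.001], [0.001, -0.003, -1.0]]
contact_force: [-0.2, -0.1, 0.0]
opening: 0.602
grip_force: 0.0
```

Request:
send_rows:
  series: [0.6,0,0,0,0]

```text
clock: 11.7
ee_pos: [0.5496, -0.3641, 0.1588]
tool_rot: [[-0.172, 0.985, 0.0], [0.985, 0.172, 0.002], [0.002, 0.0, -1.0]]
contact_force: [-0.5, -0.1, 0.4]
opening: 0.599
grip_force: 0.0
```

```bash
python3 w.py w5; python3 - <<'E'
from h import *
import json
from scipy.optimize import minimize
c=json.load(open('w5.json')); m=[d for d in eyes.cut_out('wrist','lid_knob')]
print([(d['conf'],d['box']) for d in m]); M=m[0]['region']
g=cv2.imread('pics/w5.png'); 
def shape(p):
    x,y,a=p; t=np.radians(np.arange(0,360,2)); im=np.zeros((1600,2560),np.uint8); S=4
    def poly(X,Y,z): 
        q=proj('',np.c_[x+X,y+Y,0*X+z],c); cv2.fillPoly(im,[np.round((q+.5)*S).astype(int)],1)
    poly(.055*np.cos(t),.055*np.sin(t),.018)
    for k in range(3):
        b=np.radians(a+120*k); r=np.array([.05,.065,.065,.05]); w=np.array([-1,-1,1,1])*.007
        poly(r*np.cos(b)-w*np.sin(b),r*np.sin(b)+w*np.cos(b),.018)
    return cv2.resize(im.astype(np.float32),(640,400),interpolation=cv2.INTER_AREA)
f=lambda q:np.abs(shape([q[0]/1000,q[1]/1000,q[2]])-M).sum()
r=min((minimize(f,[538,-293.5,a0],method='Nelder-Mead',options=dict(initial_simplex=[[538,-293.5,a0],[541,-293.5,a0],[538,-290,a0],[538,-293.5,a0+5]])) for a0 in (66,70)),key=lambda r:r.fun)
print(r.x,r.fun,M.sum())
o=g.copy(); e=cv2.Canny((shape([r.x[0]/1e3,r.x[1]/1e3,r.x[2]])>.5).astype(np.uint8)*255,50,100); o[e>0]=(0,0,255)
ys,xs=np.where(M); cx,cy=int(xs.mean()),int(ys.mean()); print(cx,cy)
cv2.imwrite('pics/w5o.png',cv2.resize(o[max(0,cy-120):cy+120,cx-150:cx+150],None,fx=2.5,fy=2.5,interpolation=cv2.INTER_NEAREST))
# knob: dark disc at z .058
d=(cv2.cvtColor(g,cv2.COLOR_BGR2GRAY)<80)&(np.hypot(*(np.indices((400,640))-np.array([cy,cx])[:,None,None]))<70)
n,_,st,ce=cv2.connectedComponentsWithStats(d.astype(np.uint8)); i=1+st[1:,4].argmax(); print(st[i],ce[i],ray('',*ce[i],.055,c))
E
```

```text
[ 0.5496 -0.3641  0.1588] yaw 99.91961559881402 [ 65.   43.2 -51.1  91.   36.3  63.8  14.8] 11.7
[(0.77, [231.3, 5.3, 164.4, 170.3])]
[ 540.87931153 -289.2113621    68.27047362] 458.125 19943
322 88
[ 299   64   51   54 1980] [324.14292929  89.69949495] [ 0.54124609 -0.28792748  0.055     ]
```

View pics/w5o.png

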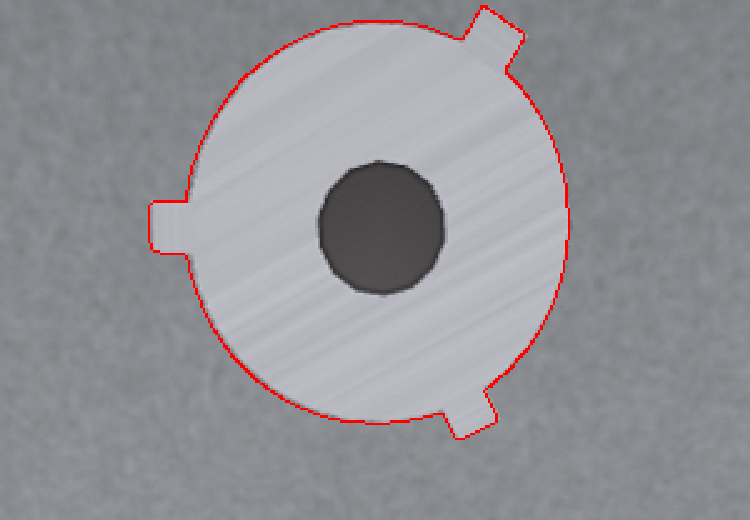

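The fitted outline overlays the lid exactly: centre (.5409,-.2892), ear at 68.3°. Now the grasp.

Request:
send_rows:
  series: [0.6,3.8,0.22,0,0,0.6,3.73,0.22,3,0,0.6,0,0,3,0,0.6,0,0,3,0,0.6,0,0,2,0]

```text
clock: 12.42
ee_pos: [0.541, -0.2889, 0.0487]
tool_rot: [[-0.174, 0.985, -0.0], [0.985, 0.174, 0.0], [0.0, -0.0, -1.0]]
contact_force: [-0.0, 0.3, 0.1]
opening: 0.601
grip_force: 0.0
```

Request:
send_rows:
  series: [0.6,0,0,0.6,0,0.6,0,0,0,0]

```text
clock: 12.68
ee_pos: [0.5414, -0.29, 0.0438]
tool_rot: [[-0.172, 0.985, 0.001], [0.985, 0.172, 0.0], [-0.0, 0.001, -1.0]]
contact_force: [1.5, -1.2, 0.2]
opening: 0.598
grip_force: 0.0
```

Request:
send_rows:
  newtons: 50
  series: [0,0,0,0,0,0,0,0,0,0,0,0,0,0,0,0,0,0,0,0]

```text
clock: 13.18
ee_pos: [0.5419, -0.2907, 0.0447]
tool_rot: [[-0.171, 0.985, 0.002], [0.985, 0.171, -0.001], [-0.001, 0.002, -1.0]]
contact_force: [-0.7, 0.6, 6.4]
opening: 0.361
grip_force: 50.0
```

Request:
send_rows:
  series: [0,0,0,-3,0,0,0,0,-5,0,0,0,0,-6,0,0,0,0,-3,0,0,0,0,0,0]

```text
clock: 13.8
ee_pos: [0.5422, -0.2908, 0.2157]
tool_rot: [[-0.171, 0.985, 0.004], [0.985, 0.171, -0.003], [-0.003, 0.003, -1.0]]
contact_force: [-1.1, -0.6, -3.9]
opening: 0.359
grip_force: 50.3
```

```bash
python3 plan.py .567 .0995 .215 58 9
```

```text
yaw 99.84157028623225 [ 0.54217605 -0.29079869  0.21573503] step mm 43.454223932523576 deg -4.649063365136918
[4.23 1.01 0.01 0.08]
[4.29 0.67 0.01 0.08]
[4.33 0.32 0.01 0.08]
[ 4.35 -0.04  0.01  0.08]
[ 4.33 -0.39  0.01  0.08]
[ 4.28 -0.74  0.01  0.08]
[ 4.21 -1.08  0.01  0.08]
[ 4.11 -1.42  0.01  0.08]
[ 3.98 -1.75  0.01  0.08]
```

Request:
send_rows:
  series: [0,4.23,1.01,0,0.0817,0,4.29,0.67,0,0.0817,0,4.33,0.32,0,0.0817,0,4.35,-0.04,0,0.0817,0,4.33,-0.39,0,0.0817]

```text
clock: 14.42
ee_pos: [0.5533, -0.0724, 0.2111]
tool_rot: [[0.237, 0.971, -0.003], [0.971, -0.237, 0.0], [-0.0, -0.003, -1.0]]
contact_force: [1.6, 0.3, -2.5]
opening: 0.359
grip_force: 50.3
```

Request:
send_rows:
  series: [0,4.28,-0.74,0,0.0817,0,4.21,-1.08,0,0.0817,0,4.11,-1.42,0,0.0817,0,3.9,-1.75,0,0.0817,0,0,0,0,0]

```text
clock: 15.05
ee_pos: [0.5641, 0.1045, 0.2118]
tool_rot: [[0.528, 0.849, -0.002], [0.849, -0.528, 0.003], [0.001, -0.003, -1.0]]
contact_force: [0.2, -0.3, -3.3]
opening: 0.359
grip_force: 50.4
```

Request:
send_rows:
  series: [0,0,0,0,0,0,0,0,0,0]

```text
clock: 15.3
ee_pos: [0.5657, 0.0973, 0.2122]
tool_rot: [[0.536, 0.844, -0.002], [0.844, -0.536, -0.001], [-0.002, -0.001, -1.0]]
contact_force: [-0.1, -0.4, -3.6]
opening: 0.36
grip_force: 50.4
```

```bash
python3 plan.py .5661 .0981 .16 57.7 4
```

```text
yaw 57.61039536952206 [0.56571452 0.0973345  0.21216639] step mm 13.04335831164186 deg 0.022401157619487782
[ 0.02 -0.    1.3  -0.  ]
[ 0.02 -0.    1.3  -0.  ]
[ 0.02 -0.    1.3  -0.  ]
[ 0.02 -0.    1.3  -0.  ]
```

Aligned. I'll lower to just above contact, then continue in small steps while watching the force.

Request:
send_rows:
  series: [0,0.02,0,1.5,0,0,0.02,0,1.5,0,0,0.02,0,1.5,0,0,0.02,0,0.8,0,0,0,0,0,0]

```text
clock: 15.92
ee_pos: [0.566, 0.1, 0.1594]
tool_rot: [[0.534, 0.846, -0.002], [0.846, -0.534, 0.0], [-0.001, -0.001, -1.0]]
contact_force: [0.4, -1.0, -3.5]
opening: 0.358
grip_force: 50.4
```

Request:
send_rows:
  series: [0,0,0,0.3,0,0,0,0,0.3,0,0,0,0,0.2,0,0,0,0,0.2,0]

```text
clock: 16.42
ee_pos: [0.5666, 0.0999, 0.1504]
tool_rot: [[0.534, 0.845, 0.0], [0.845, -0.534, -0.0], [0.0, 0.0, -1.0]]
contact_force: [-0.7, 0.0, -1.2]
opening: 0.364
grip_force: 50.4
```

Request:
send_rows:
  series: [0,0,0,0.2,0,0,0,0,0.2,0,0,0,0,0.2,0]

```text
clock: 16.8
ee_pos: [0.5664, 0.0993, 0.144]
tool_rot: [[0.534, 0.845, -0.0], [0.845, -0.534, -0.001], [-0.001, 0.0, -1.0]]
contact_force: [-1.4, -3.1, -2.0]
opening: 0.364
grip_force: 50.5
```

Request:
send_rows:
  series: [0,0,0,0.2,0,0,0,0,0.2,0,0,0,0,0,0]

```text
clock: 17.18
ee_pos: [0.5664, 0.0994, 0.1407]
tool_rot: [[0.534, 0.845, -0.0], [0.845, -0.534, -0.001], [-0.001, 0.0, -1.0]]
contact_force: [-3.4, -4.2, 4.0]
opening: 0.361
grip_force: 51.2
```

Request:
send_rows:
  series: [0,0,0,0.1,0,0,0,0,0,0]

```text
clock: 17.42
ee_pos: [0.5665, 0.0995, 0.1406]
tool_rot: [[0.534, 0.845, -0.0], [0.845, -0.534, -0.002], [-0.002, 0.001, -1.0]]
contact_force: [-5.9, -5.2, 11.4]
opening: 0.357
grip_force: 51.9
```

Request:
send_rows:
  series: [0.6,0,0,0,0,0.6,0,0,0,0,0.6,0,0,0,0]

```text
clock: 17.8
ee_pos: [0.5667, 0.1006, 0.1393]
tool_rot: [[0.534, 0.846, 0.0], [0.846, -0.534, 0.001], [0.001, -0.0, -1.0]]
contact_force: [-0.2, -0.5, -0.1]
opening: 0.6
grip_force: 0.0
```

Request:
send_rows:
  series: [0.6,0,0,-2,0,0.6,0,0,-4,0,0.6,0,0,-5,0,0.6,-5,0,-2,0,0.6,-5,0,0,0]

```text
clock: 18.42
ee_pos: [0.5142, 0.0159, 0.2726]
tool_rot: [[0.532, 0.847, 0.005], [0.847, -0.532, -0.0], [0.003, 0.005, -1.0]]
contact_force: [1.1, -1.2, -0.3]
opening: 0.602
grip_force: 0.0
```

Request:
send_rows:
  series: [0.6,-5,3,0,0,0.6,-5,3,0,0,0.6,-5,3,0,0,0.6,0,0,0,0]

```text
clock: 18.92
ee_pos: [0.5085, -0.1656, 0.2701]
tool_rot: [[0.542, 0.84, 0.0], [0.84, -0.542, -0.002], [-0.001, 0.001, -1.0]]
contact_force: [1.1, 1.5, -0.3]
opening: 0.6
grip_force: 0.0
```

```bash
python3 - <<'E'
from h import *
A={n:eyes.capture(n)[:,:,::-1].copy() for n in ('side','top')}
f=lambda im,x,y,s:cv2.resize(im[y:y+s,x:x+s],(400,400),interpolation=cv2.INTER_CUBIC)
C=np.array([.567,.0995]);t=np.radians(np.arange(0,360,6))
q=proj('side',np.c_[C[0]+.055*np.cos(t),C[1]+.055*np.sin(t),0*t+.114]); print('plate rows',q[:,1].min(),q[:,1].max(),'cols',q[:,0].min(),q[:,0].max()); print('knob top',proj('side',[[*C,.154]]))
cv2.imwrite('pics/end.png',np.hstack([f(A['side'],270,165,90),f(A['top'],255,155,80)]))
E
```

```text
plate rows 193.70753579941012 220.81712926610984 cols 282.153155357694 330.9099548402058
knob top [[305.84551054 191.65280278]]
```

View pics/end.png

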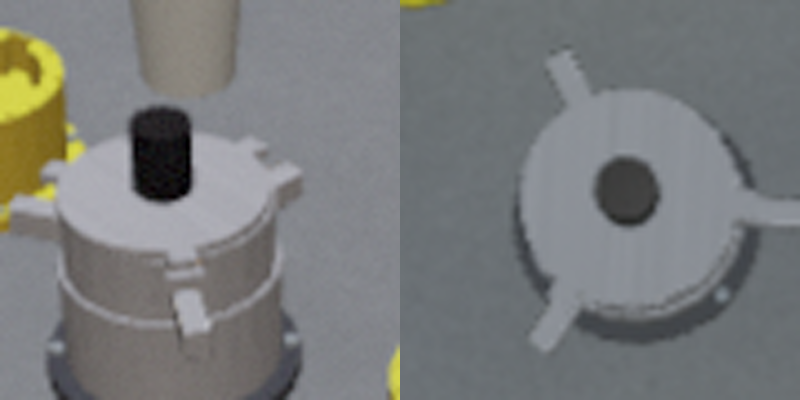

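The lid plate sits flush on the tray with its ears above the tray's ears. Its rows (194 to 221) match the predicted home height, and the tray seam is still even. I'll hand in.

```bash
python3 -c "
from rig import bot
print(bot.close_job())"
```

```text
the job is handed in; nothing more can be done
None
```

The tray is turned home in the foot, the lid is seated on it with ears in line, the gripper let go and clear, and the job was handed in at about 19 s, though no verdict came back.

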